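Switch the cooling water over to the water bath

TASK

Switch the cooling water over to the water bath: first turn the valve's blue lever clockwise (seen from above) until it is shut hard against its stop, then, with the valve still shut, slide the black selector grip all the way to its end stop at the blue end. Only then open the lever again, counter-clockwise, until it lies exactly over the red pointer. Never move the selector while the valve is open, and leave the other things on the bench where they are.

Things in the scene. Friction and masses are not known exactly. Their poses are not given: they have to be found in the camera images.
- valve: Metering valve fixed to the bench: brass body, two level brass ports along its x axis (88 mm out each way, up to z = 46 mm), flat round scale plate (140 mm across, top at 61 mm). Origin on the lever's vertical turning axis at bench height; z up. The closed stop is marked nowhere: it must be felt. Opening travel ends about 157 degrees from closed.
- lever_tip (a point): Free end of the blue lever, a level bar 16 mm wide, 18 mm high, centre 112 mm above the bench, from a hub (40 mm across) on the valve's axis to this point 102 mm out. x points outwards along it, z up. Turns stiffly about the valve's vertical axis (6 N at the grip), stays where left; clockwise from above closes. Starts 20 to 70 degrees open.
- mark: Red pointer fixed to the valve below the lever's level, showing the wanted opening: an 8 mm wide bar from 55 to 133 mm from the valve's axis, its top 70 mm above the bench (76 mm at its outer end). Origin on the valve's axis at bench height, x axis outwards along the red bar, z up. It lies 97 to 138 degrees counter-clockwise of the closed stop.
- selector_housing: Grey flow selector housing fixed to the bench, 66 mm wide (x), 236 mm long (y), 34 mm high, with a raised cap (top 44 mm above the bench) on each end: blue at its +y end (water bath), white at its -y end (drain); a brass port 20 mm across sticks out 15 mm at either end. Origin: centre of the underside; z up.
- selector_grip (a point): Middle of the upright part of the black selector grip, 71 mm above the bench. The upright is 34 mm (housing x) by 20 mm (housing y, the sliding direction) and spans z = 43 to 89 mm. Axes as the housing's.
- selector (a joint): Travel of the selector grip in m along the housing's +y, from 0 at the white end to about 0.12 at the end stop on the blue end. It slides with about 4 N of friction and stays where it is left.
- beaker: Bystander, to be left alone: clear glass beaker, 64 mm across, 75 mm high. Origin: middle of its underside.
- bulb: Bystander, to be left alone: orange rubber-like bulb, 54 mm across, 75 mm high, standing on its flat end. Origin: middle of its underside.
- amber_bottle: Bystander, to be left alone: amber bottle, 66 mm across, 140 mm high. Origin: middle of its underside.
- wash_bottle: Bystander, to be left alone: white bottle with blue cap, 64 mm across, 150 mm high. Origin: middle of its underside.
- jar: Bystander, to be left alone: glass jar with lid, 70 mm across, 75 mm high. Origin: middle of its underside.
- wrench: Bystander, to be left alone: steel wrench, 160 mm long, lying flat. Origin: under its middle, long axis x.
- dish: Bystander, to be left alone: white ceramic dish, 100 mm across, 20 mm high. Origin: middle of its underside.
Mind the look-alikes: they are no part of the job. Leave any brown or purple look-alike of the valve alone.

How it is judged:
By the outcome, as a careful person would: the job done as asked, in the order asked, and still so for the second after the job is handed in, with the robot touching nothing.
It also fails if it takes over 72 s, if anything falls off the work surface, if the arm or the gripper's body presses on something with over 40 N, if the wrist force passes 120 N, or if a joint passes its speed limit or range.

ROBOT

A 6-joint arm with a two-finger parallel gripper is mounted at the origin on the work surface. World frame = base frame: x ahead of the robot, y to its left, z up, the work surface at z = 0. Lengths are in m, angles in degrees, forces in N, time in s.
With the tool pointing down it reaches from about 0.375 to 0.75 m from the base axis. Payload 9 kg.
Tool frame: the origin (TCP) lies where the fingers leave the gripper's body, on its centre line; the fingertips stand 73 mm ahead of it and the grasp point (between the pads) lies 54 mm ahead of it (robot.tip_reach is the distance from the TCP to the fingertips, in m); z points along the fingers, y is the direction in which the jaws open and shut (so a half turn about z gives the same grasp; the last joint's range is limited). The gripper opens to 85 mm and grips with 20 to 120 N. Pads are 22 mm wide; open, the fingers measure 114 mm over their backs; the gripper's body (76 mm by 85 mm) begins 54 mm behind the grasp point. The pads swing forward as they close: fully open they stand 13 mm farther back than shut.
Start: joints at [-78.363, 5.964, 5.575, 89.605, 0, 77.527], TCP at [0.245, -0.548, 0.304] pointing down, gripper open.
Joint ranges: [-171.21, 171.21], [-48.23, 106.86], [-62.78, 66.21], [-105.2, 120.99], [-86.42, 89.51], [-180, 180]. Speed limits (degrees/s): [127.2, 127.2, 147.25, 180, 180, 180].

INTERFACE

Orientations are given as [roll, pitch, yaw] about the fixed x, y, z axes, in that order (R = Rz(yaw) Ry(pitch) Rx(roll)).
In Python, from plant import robot gives the robot as it stands. Calls block until the motion is done:
- robot.move_pose(position, orientation): joint-space move of the TCP to a pose.
- robot.line_to(position, vel=0.15, rotation=None, guard=None): straight line of the TCP; rotation=None keeps the orientation; vel is the mean speed in m/s. With guard (N) it stops when the force on the tool has changed by that much, and returns True; else False.
- robot.goto_joints(angles): joint-space move.
- robot.set_gripper(opening): finger opening in m; the grip force is fixed at half the most; returns when the fingers have stopped.
- robot.pause(seconds).
- robot.ik(position, orientation): joint angles nearest the present ones, or None.
- robot.observe(): the state.
- robot.grab_frame(name): name is "scene" or "top"; returns the picture (384x512x3 uint8, blue, green, red); there is no depth.
- robot.get_calibration(name): a dict with "vertical_fov" (degrees; the focal length in pixels is half the picture's height over the tangent of half this angle, whatever the lens; pixels are square), "cx", "cy" (the principal point, pixels), "rvec" (rotation vector, rad) and "tvec" (3), from world to camera coordinates, as OpenCV has them. Camera axes: x right, y down, z forward; pixel columns grow to the right and rows downward; lengths in m; the calibration is good to about 2 mm. A picture is of the moment at which its call begins. get_calibration takes no time and is no camera call.
A pose or a line that the arm cannot do raises robot.IKError and nothing moves.
- robot.job_done(): hands the job in, once; it reports no verdict.
The state is a dict: "time": time; "q": joint angles; "qvel": joint speeds; "joint_torque": joint torques, N m; "tool_pos": TCP position; "tcp_rot": TCP orientation; "ft_force": force on the tool from outside, world axes, zero at the start; "torque": the same for the moment, N m; "gripper_width": finger opening in m.
Only numpy, scipy, OpenCV 4.12 (cv2) and the standard library are available. Lean on these libraries where they do the work, as an engineer would, in place of code of your own. Each camera call takes 0.05 s, during which the arm holds its last target. There are 200 camera calls.

## Working session

There is one attempt and no reset: what is moved stays moved. The work goes in short steps, each a Python script; the robot and the scene stay as the last script left them, time stands still between calls to the robot, and variables do not carry over. Pictures are saved under pics/ and viewed, about 8 in all and at most 12, crops included, and the job is handed in when it is done.

```bash
mkdir -p pics; ls; python3 - <<'E'
from plant import robot
import cv2
for n in("scene","top"):
    f=robot.grab_frame(n); cv2.imwrite(f"pics/{n}0.png",f)
    print(n,robot.get_calibration(n))
print(robot.observe())
a=cv2.imread("pics/scene0.png");b=cv2.imread("pics/top0.png")
E
```

```text
pics
scene {'vertical_fov': 56.40264303310943, 'cx': 253.0362630817487, 'cy': 190.39177538666064, 'rvec': array([ 1.69707241,  1.66020888, -0.82672527]), 'tvec': array([ 0.01977837, -0.23510547,  1.59262205])}
top {'vertical_fov': 56.7262340766579, 'cx': 255.28660649156402, 'cy': 201.36309311096298, 'rvec': array([ 2.16765982, -2.1970132 ,  0.05137756]), 'tvec': array([0.01125003, 0.49765384, 1.10440127])}
{'time': 0.1, 'q': array([-7.83623439e+01,  5.99616311e+00,  5.53147324e+00,  8.96061226e+01,
       -3.49386351e-04,  7.75271661e+01]), 'qvel': array([ 0.06774546, -0.06022311,  0.15424713,  0.04417   , -0.01733896,
        0.12097443]), 'joint_torque': array([ 4.80906936e-03, -5.58201241e+01,  5.04727328e+01,  1.28662065e-02,
       -2.64825003e-04,  2.13791549e-05]), 'tool_pos': array([ 0.2450642 , -0.54742652,  0.30318977]), 'tcp_rot': array([-1.79930783e+02, -1.49527059e-02,  2.41104812e+01]), 'ft_force': array([ 0.47787955, -0.11155831,  0.39772407]), 'torque': array([ 0.01158672, -0.01163903,  0.00029755]), 'gripper_width': 0.08517771122566631}
```

View pics/top0.png

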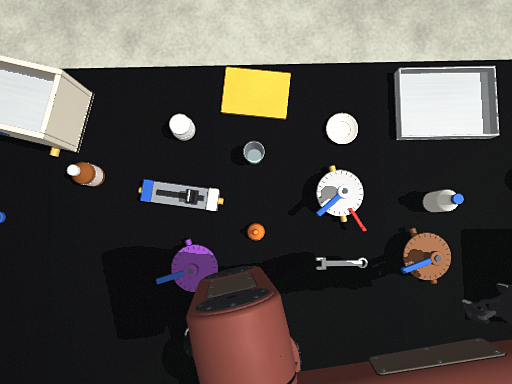

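View pics/scene0.png

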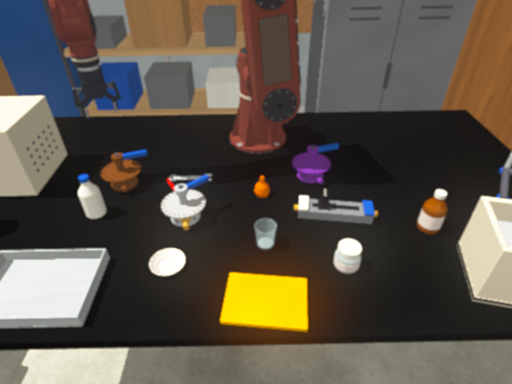

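The top view shows the white-plated valve at (340,192), with its lever tip at (319,214) and the red pointer tip at (366,231). The purple valve (193,268) and the brown valve (428,257) are look-alikes. The selector is at (181,195), blue end to the left and grip near (191,196). I'll measure these and make an enlarged crop to confirm.

```bash
cat > h.py <<'E'
import numpy as np, cv2
from plant import robot
def cam(n):
    c=robot.get_calibration(n); f=192/np.tan(np.radians(c["vertical_fov"])/2)
    return np.array([[f,0,c["cx"]],[0,f,c["cy"]],[0,0,1]]),cv2.Rodrigues(c["rvec"])[0],c["tvec"],c["rvec"]
def toplane(n,uv,z):
    K,R,t,_=cam(n); uv=np.atleast_2d(uv).astype(float)
    d=np.c_[uv,np.ones(len(uv))]@np.linalg.inv(K).T@R; o=-R.T@t
    return (o+d*((z-o[2])/d[:,2])[:,None])[:,:2]
def proj(n,p):
    K,R,t,r=cam(n); return cv2.projectPoints(np.atleast_2d(p).astype(float),r,t,K,None)[0][:,0]
def mask(img,col,box):
    h=cv2.cvtColor(img,cv2.COLOR_BGR2HSV).astype(int); H,S,V=h[...,0],h[...,1],h[...,2]
    m={"blue":(H>100)&(H<125)&(S>140)&(V>60),"red":((H<6)|(H>174))&(S>170)&(V>80),
       "white":(S<60)&(V>130),"black":(V<45)}[col]
    o=np.zeros(m.shape,bool); x0,y0,x1,y1=box; o[y0:y1,x0:x1]=m[y0:y1,x0:x1]; return o
def bar(n,m,z):
    "principal axis of a mask on plane z: centre, unit direction, extents"
    v,u=np.nonzero(m); p=toplane(n,np.c_[u,v],z); c=p.mean(0)
    w,V=np.linalg.eigh(np.cov((p-c).T)); d=V[:,1]; s=(p-c)@d
    return c,d,s.min(),s.max(),len(p)
E
python3 - <<'E'
from h import *
im=cv2.imread("pics/top0.png")
m=mask(im,"white",(305,160,372,222)).astype(np.uint8)
cn=max(cv2.findContours(m,0,2)[0],key=cv2.contourArea); (cx,cy),r=cv2.minEnclosingCircle(cn)
print("plate",toplane("top",(cx,cy),.061),r, cv2.fitEllipse(cv2.convexHull(cn)), toplane("top",cv2.fitEllipse(cv2.convexHull(cn))[0],.061))
b=bar("top",mask(im,"blue",(300,175,360,230)),.121);print("lever",b,np.degrees(np.arctan2(*b[1][::-1])))
b=bar("top",mask(im,"red",(340,190,380,240)),.072);print("mark",b,np.degrees(np.arctan2(*b[1][::-1])))
b=bar("top",mask(im,"blue",(130,170,165,215)),.044);print("bluecap",b[0])
b=bar("top",mask(im,"white",(203,180,222,215)),.044);print("whitecap",b[0],b[2:])
A=cv2.resize(im[150:245,300:395],None,fx=4,fy=4,interpolation=2)
B=cv2.resize(im[165:225,130:230],None,fx=4,fy=4,interpolation=2)
s=cv2.imread("pics/scene0.png")
C=cv2.resize(s[160:240,150:230],None,fx=4,fy=4,interpolation=2);D=cv2.resize(s[180:230,285:385],None,fx=4,fy=4,interpolation=2)
o=np.zeros((600,800,3),np.uint8)
for q,x,y in((A,0,0),(B,395,0),(D,395,250)): o[y:y+q.shape[0],x:x+q.shape[1]]=q[:600-y,:800-x]
cv2.imwrite("pics/c1.png",o)
E
```

```text
plate [[ 0.51743948 -0.25085769]] 23.438392639160156 ((339.7672119140625, 192.67242431640625), (45.75110626220703, 46.662593841552734), 112.67363739013672) [[ 0.51761846 -0.25113048]]
lever (array([ 0.47735999, -0.20239626]), array([-0.64700477,  0.76248595]), np.float64(-0.04414010149762106), np.float64(0.0395480111321316), 159) 130.31615348693745
mark (array([ 0.43456389, -0.29914405]), array([-0.84670181, -0.53206771]), np.float64(-0.041845337487913095), np.float64(0.03795899513973834), 94) -147.85473190519772
bluecap [0.53595637 0.3403457 ]
whitecap [0.50649056 0.14214221] (np.float64(-0.032986988990825195), np.float64(0.03516477779703608), 314)
```

View pics/c1.png

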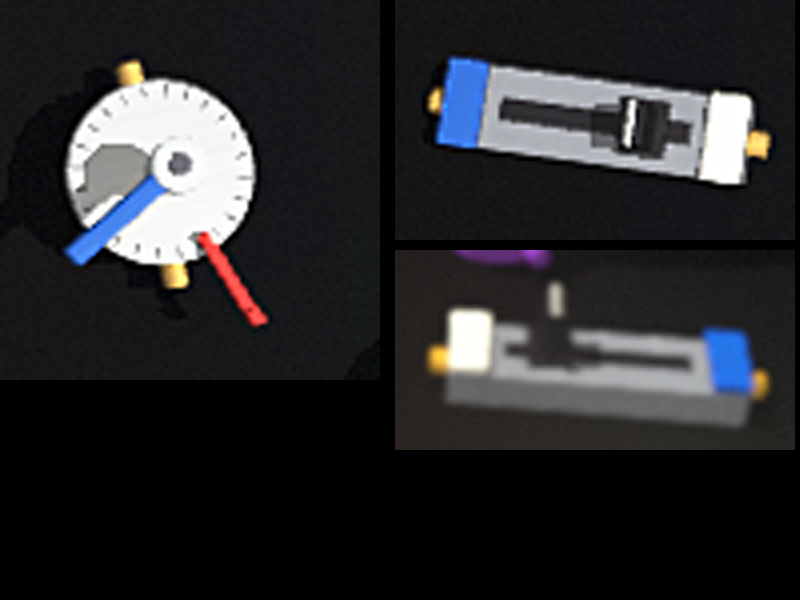

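The white-plated valve (crop (180,165)) has the blue lever and the only red pointer, so it is the one meant; the other two are purple and brown. The selector grip sits near the white end.

The valve axis comes out at about (0.5175, -0.251), the lever at about 130° and the mark at about 210–212°. I'll now descend over the lever, cage it and close the valve.

```bash
cat >> h.py <<'E'
AX=np.array([.5175,-.251]); RG=.082; ZL=.166
def P(th,z=ZL,r=RG): a=np.radians(th); return [AX[0]+r*np.cos(a),AX[1]+r*np.sin(a),z]
def rep(tag=""):
    o=robot.observe(); p=o["tool_pos"]; d=p[:2]-AX; th=np.degrees(np.arctan2(d[1],d[0]))%360
    f=o["ft_force"]; t=np.array([-np.sin(np.radians(th)),np.cos(np.radians(th))])
    print(tag,"t%.2f"%o["time"],"p",p.round(4),"th%.2f r%.4f yaw%.1f"%(th,np.hypot(*d),o["tcp_rot"][2]),"f",f.round(1),"ft%.1f"%(f[:2]@t),"w%.4f"%o["gripper_width"],flush=True)
    return th,f[:2]@t
def arc(th0,th1,step=8,vel=.05,guard=None):
    n=max(1,int(np.ceil(abs(th1-th0)/step)))
    for th in np.linspace(th0,th1,n+1)[1:]:
        hit=robot.line_to(P(th),vel=vel,rotation=[180,0,th],guard=guard)
        t,f=rep("arc %.1f %s"%(th,hit))
        if hit or (guard and abs(f)>guard): return True
    return False
E
python3 - <<'E'
from h import *
robot.move_pose(P(130,.30),[180,0,130]); rep("above")
print(robot.line_to(P(130),vel=.12,guard=10)); rep("down")
robot.set_gripper(.019); rep("caged")
print(arc(130,58,guard=20))
robot.pause(.2);rep("end")
cv2.imwrite("pics/top1.png",robot.grab_frame("top"))
E
```

```text
above t1.66 p [ 0.4647 -0.1889  0.2999] th130.38 r0.0815 yaw129.9 f [-0.8 -1.2 -0.5] ft1.4 w0.0853
False
down t2.92 p [ 0.4652 -0.1885  0.1669] th129.92 r0.0815 yaw130.0 f [-0.7 -0.5  0.2] ft0.9 w0.0851
caged t3.57 p [ 0.4648 -0.1882  0.166 ] th130.01 r0.0820 yaw130.0 f [-0.5  0.8  0.2] ft-0.1 w0.0189
arc 122.0 False t3.94 p [ 0.4741 -0.1814  0.1659] th121.95 r0.0820 yaw122.1 f [ 0.  -0.2 -0.4] ft0.1 w0.0195
arc 114.0 False t4.32 p [ 0.4841 -0.176   0.1659] th113.99 r0.0821 yaw114.2 f [-0.9 -0.6  0.1] ft1.1 w0.0191
arc 106.0 False t4.69 p [ 0.4949 -0.1721  0.166 ] th106.00 r0.0820 yaw106.2 f [0.4 0.6 0.2] ft-0.5 w0.0192
arc 98.0 True t4.97 p [ 0.5035 -0.1704  0.1654] th99.87 r0.0818 yaw97.9 f [-5.9 -3.4  3.7] ft6.4 w0.0193
True
end t5.17 p [ 0.5034 -0.1704  0.1654] th99.92 r0.0818 yaw98.0 f [-5.8 -3.   4.3] ft6.3 w0.0187
```

```bash
python3 - <<'E'
from h import *
im=cv2.imread("pics/top1.png"); s=robot.grab_frame("scene")
A=cv2.resize(im[130:250,270:400],None,fx=4,fy=4,interpolation=2)[:, :400]
C=cv2.resize(s[130:240,140:240],None,fx=4,fy=4,interpolation=2)
o=np.zeros((480,800,3),np.uint8); o[:,:400]=A;o[:440,400:]=C
cv2.imwrite("pics/c2.png",o)
E
```

```text
(no output)
```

View pics/c2.png

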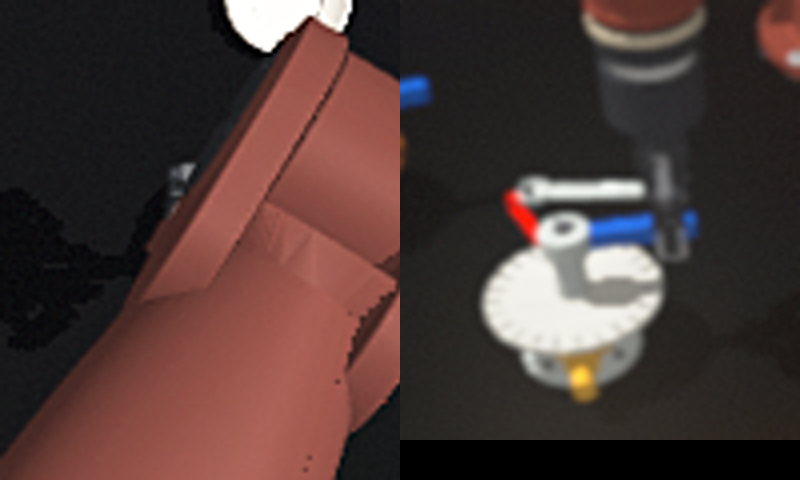

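The lever is caged between the fingers and has turned with them. I'll press again from here to tell the stop from friction.

```bash
python3 - <<'E'
from h import *
for th in (98,96,94,92,90):
    hit=robot.line_to(P(th),vel=.02,rotation=[180,0,max(th,96)],guard=25); t,f=rep("%s %s"%(th,hit))
    if hit or f>25: break
robot.pause(.3); rep("hold")
E
```

```text
98 False t5.54 p [ 0.5038 -0.1703  0.1654] th99.65 r0.0819 yaw98.1 f [-14.9  -5.2   3.1] ft15.6 w0.0188
96 False t5.83 p [ 0.5044 -0.1704  0.1652] th99.21 r0.0816 yaw96.1 f [-29.3  -9.2  10.4] ft30.4 w0.0190
hold t6.13 p [ 0.5044 -0.1704  0.1652] th99.23 r0.0816 yaw96.1 f [-30.   -7.4  12. ] ft30.8 w0.0191
```

The lever is hard against its stop: it holds at TCP angle 99.2° under 31 N. Next I release it and push the selector.

```bash
cat >> h.py <<'E'
SB=np.array([.53596,.34035]);SW=np.array([.50649,.14214]);SC=(SB+SW)/2;SD=(SB-SW)/np.linalg.norm(SB-SW)
SY=np.degrees(np.arctan2(SD[1],SD[0]))
def S(s,z): p=SC+s*SD; return [p[0],p[1],z]
E
python3 - <<'E'
from h import *
g=toplane("top",[(192,196)],.089)[0]-SC; print("sep",np.linalg.norm(SB-SW),SY,"grip along",g@SD,"off",g@[-SD[1],SD[0]])
robot.set_gripper(.085); p=robot.observe()["tool_pos"]; rep("open")
robot.line_to([p[0],p[1],.28],vel=.2)
cv2.imwrite("pics/scene2.png",robot.grab_frame("scene"))
robot.move_pose(S(-.108,.25),[180,0,SY]); robot.set_gripper(0)
cv2.imwrite("pics/top2.png",im:=robot.grab_frame("top"))
b=bar("top",mask(im,"blue",(295,150,360,230)),.121);print("lever",b,np.degrees(np.arctan2(*b[1][::-1])))
print(robot.line_to(S(-.108,.126),vel=.12,guard=8)); rep("down")
E
```

```text
sep 0.20038883451929151 81.54317606233177 grip along -0.05193241561043072 off 0.001963714829830798
open t6.78 p [ 0.509  -0.1694  0.166 ] th95.95 r0.0821 yaw96.0 f [ 1.1 -0.5 -0.2] ft-1.0 w0.0852
lever (array([ 0.50596912, -0.18942709]), array([-0.18200876,  0.98329691]), np.float64(-0.043016524649261124), np.float64(0.04121059667712357), 161) 100.48678611595687
False
down t10.72 p [0.5059 0.1344 0.1269] th91.73 r0.3856 yaw81.5 f [-0.8  0.2 -0.2] ft0.8 w-0.0001
```

```bash
cat > push.py <<'E'
from h import *
def sr(tag):
    o=robot.observe(); p=o["tool_pos"][:2]-SC; f=o["ft_force"]
    print(tag,"t%.2f s%.4f off%.4f"%(o["time"],p@SD,p@[-SD[1],SD[0]]),"f",f.round(1),"along%.1f"%(f[:2]@SD),flush=True); return f[:2]@SD
for s in list(np.arange(-.08,.09,.02)):
    hit=robot.line_to(S(s,.126),vel=.05,guard=18); f=sr("%.3f %s"%(s,hit))
    if hit: break
s0=(robot.observe()["tool_pos"][:2]-SC)@SD
for k in range(1,6):
    if f<-24: break
    robot.line_to(S(s0+.002*k,.126),vel=.02); f=sr("press")
robot.pause(.3); sr("hold")
E
python3 push.py
```

```text
-0.080 False t11.43 s-0.0799 off0.0001 f [-0.3  1.1  0. ] along1.0
-0.060 False t11.97 s-0.0597 off0.0001 f [-0.8 -0.7 -0.5] along-0.8
-0.040 False t12.53 s-0.0396 off0.0000 f [-0.2 -0.5  0.6] along-0.6
-0.020 False t13.07 s-0.0196 off0.0000 f [-0.6  1.  -1. ] along0.9
0.000 False t13.62 s0.0004 off0.0000 f [ 0.2 -0.1  0.2] along-0.1
0.020 False t14.18 s0.0204 off0.0001 f [ 0.2 -0.4 -0.3] along-0.4
0.040 True t14.59 s0.0381 off0.0000 f [-0.  -4.8  3.3] along-4.8
press t14.88 s0.0385 off-0.0000 f [ -2.5 -14.1   3.3] along-14.3
press t15.12 s0.0390 off-0.0000 f [ -5.4 -23.9   7.7] along-24.5
hold t15.43 s0.0389 off-0.0000 f [ -6.4 -25.    8.2] along-25.7
```

The selector is against its blue-end stop: the finger stopped at s = +0.0385, so the grip centre is at about +0.06 as expected. I'll lift off, check it with the camera and refine the mark by radial slices.

```bash
cat >> h.py <<'E'
def slices(n,im,col,box,zf,ax=None,edges=np.arange(.055,.134,.012)):
    "per-radius angle about the axis, on upsampled mask"
    ax=AX if ax is None else ax; k=4
    big=cv2.resize(im,None,fx=k,fy=k,interpolation=cv2.INTER_CUBIC)
    m=mask(big,col,[b*k for b in box]); v,u=np.nonzero(m); uv=np.c_[(u+.5)/k-.5,(v+.5)/k-.5]
    out=[]
    for a,b in zip(edges[:-1],edges[1:]):
        p=toplane(n,uv,zf((a+b)/2))-ax; r=np.hypot(*p.T); s=(r>=a)&(r<b)
        if s.sum()>8:
            q=p[s]; th=np.degrees(np.arctan2(q[:,1],q[:,0]))%360
            out.append(((a+b)/2,th.mean().round(2),(np.ptp(np.radians(th))*(a+b)/2*1e3).round(1)))
    return out
E
python3 - <<'E'
from h import *
s=(robot.observe()["tool_pos"][:2]-SC)@SD
robot.line_to(S(s-.02,.126),vel=.1); robot.line_to(S(s-.02,.25),vel=.2)
robot.move_pose(S(-.06,.30),[180,0,SY])
im=np.mean([robot.grab_frame("top") for _ in range(4)],0).astype(np.uint8); cv2.imwrite("pics/top3.png",im)
sc=robot.grab_frame("scene"); cv2.imwrite("pics/scene3.png",sc); print(robot.observe()["time"])
K,R,t,_=cam("top"); print("cam",-R.T@t)
zm=lambda r:.076 if r>.121 else .070
print("mark",slices("top",im,"red",(340,190,385,245),zm))
print("lever now",slices("top",im,"blue",(295,150,360,230),lambda r:.121,edges=np.arange(.03,.104,.012)))
print("lever t0",slices("top",cv2.imread("pics/top0.png"),"blue",(295,150,360,230),lambda r:.121,edges=np.arange(.03,.104,.012)))
o=np.zeros((600,800,3),np.uint8)
for q,x,y in((im[140:250,300:400],0,0),(im[160:230,120:220],400,0),(sc[180:230,285:385],400,280)):
    q=cv2.resize(q,None,fx=4,fy=4,interpolation=2); o[y:y+q.shape[0],x:x+q.shape[1]]=q
cv2.imwrite("pics/c3.png",o)
E
```

```text
17.2833
cam [ 0.42793338 -0.01201069  1.13323291]
mark [(np.float64(0.061), np.float64(209.23), np.float64(8.6)), (np.float64(0.07300000000000001), np.float64(210.52), np.float64(12.2)), (np.float64(0.08500000000000002), np.float64(210.38), np.float64(13.2)), (np.float64(0.097), np.float64(210.43), np.float64(12.2)), (np.float64(0.10900000000000001), np.float64(210.42), np.float64(12.6)), (np.float64(0.12100000000000002), np.float64(210.0), np.float64(12.9))]
lever now [(np.float64(0.036), np.float64(100.58), np.float64(17.6)), (np.float64(0.047999999999999994), np.float64(100.76), np.float64(16.7)), (np.float64(0.05999999999999999), np.float64(100.5), np.float64(16.3)), (np.float64(0.07199999999999998), np.float64(100.45), np.float64(15.1)), (np.float64(0.08399999999999999), np.float64(100.63), np.float64(17.8)), (np.float64(0.09599999999999997), np.float64(100.7), np.float64(19.2))]
lever t0 [(np.float64(0.036), np.float64(128.2), np.float64(16.4)), (np.float64(0.047999999999999994), np.float64(128.93), np.float64(15.8)), (np.float64(0.05999999999999999), np.float64(129.28), np.float64(15.5)), (np.float64(0.07199999999999998), np.float64(129.54), np.float64(14.4)), (np.float64(0.08399999999999999), np.float64(129.98), np.float64(18.3)), (np.float64(0.09599999999999997), np.float64(129.96), np.float64(19.1))]
```

View pics/c3.png

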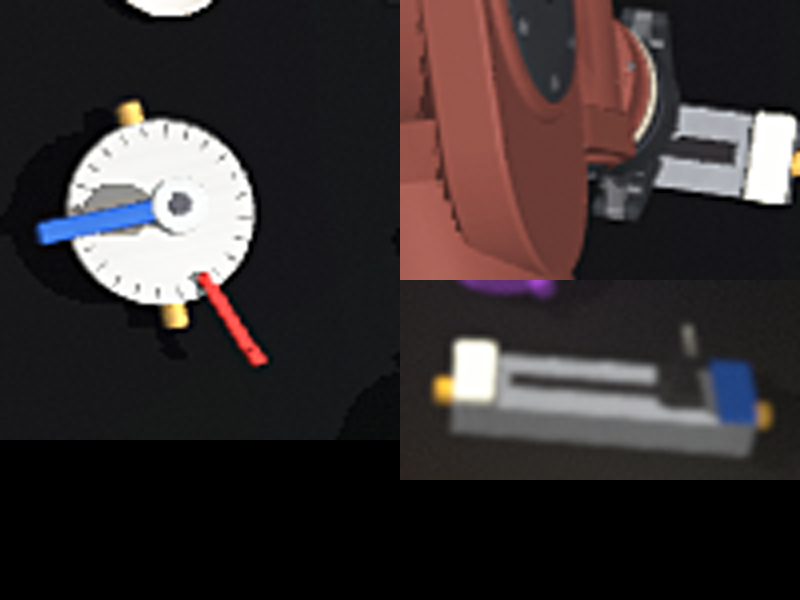

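The lever is still shut at about 100.5° and the grip sits against the blue cap (scene crop (685,375)). The mark reads about 210.5°, with a small bias because the bar's side face is visible. Now I open the lever to about 211°, then measure using the far edges.

```bash
cat >> h.py <<'E'
def edge(im,ch,z,half,rs,n="top"):
    "ccw edge of a bar (half-max of a colour-excess) at radii rs -> centre angle, one per radius"
    e=im.astype(float); oth=[c for c in(0,1,2) if c!=ch]
    ex=(e[...,ch]-(e[...,1] if ch==0 else e[...,oth].max(2))).astype(np.float32); res=[]
    for r in rs:
        ths=np.arange(195,230,.1); pts=np.array([P(t,z,r) for t in ths]); uv=proj(n,pts).astype(np.float32)
        v=cv2.remap(ex,uv[:,:1],uv[:,1:],cv2.INTER_LINEAR)[:,0]; hm=v.max()/2
        i=np.where(v>hm)[0]; res.append((round(float(ths[i[-1]]-np.degrees(half/r)),2),round(float(ths[i[0]]+np.degrees(half/r)),2)))
    return np.array(res)
def look(tag):
    robot.move_pose(S(-.06,.30),[180,0,SY])
    im=np.mean([robot.grab_frame("top") for _ in range(4)],0).astype(np.uint8); cv2.imwrite(f"pics/{tag}.png",im); return im
E
python3 - <<'E'
from h import *
im=cv2.imread("pics/top3.png"); e=edge(im,2,.070,.004,np.arange(.07,.121,.01)); print("mark ccw/cw edge angles",e.T,e.mean(0))
robot.move_pose(P(100.5,.28),[180,0,100.5]); robot.set_gripper(.06)
print(robot.line_to(P(100.5),vel=.12,guard=10)); robot.set_gripper(.019); rep("caged")
print(arc(100.5,211,guard=25,vel=.06))
robot.pause(.2); rep("end"); robot.set_gripper(0); rep("grip"); robot.set_gripper(.06); rep("open")
robot.line_to(P(211,.28),vel=.2)
im=look("top4"); print(robot.observe()["time"])
e=edge(im,0,.121,.008,np.arange(.045,.096,.01)); print("lever",e.T,e.mean(0))
E
```

```text
mark ccw/cw edge angles [[211.53 211.74 210.95 210.91 211.02 211.49]
 [209.77 209.76 209.95 209.79 209.88 210.31]] [211.27333333 209.91      ]
False
caged t20.77 p [ 0.5026 -0.1704  0.1661] th100.48 r0.0820 yaw100.5 f [-0.7  0.1  0. ] ft0.7 w0.0190
arc 108.4 False t21.12 p [ 0.4916 -0.1732  0.166 ] th108.45 r0.0820 yaw108.2 f [-0.6 -0.4  0.8] ft0.7 w0.0190
arc 116.3 False t21.46 p [ 0.4812 -0.1774  0.166 ] th116.29 r0.0820 yaw116.0 f [-0.3 -0.2  0. ] ft0.4 w0.0189
arc 124.2 False t21.80 p [ 0.4714 -0.1831  0.166 ] th124.17 r0.0820 yaw123.9 f [-0.5 -0.7 -0. ] ft0.8 w0.0186
arc 132.1 False t22.14 p [ 0.4625 -0.1901  0.1659] th132.08 r0.0820 yaw131.8 f [-0.3 -0.4  0.4] ft0.5 w0.0192
arc 140.0 False t22.48 p [ 0.4547 -0.1982  0.1659] th139.96 r0.0821 yaw139.7 f [-0.7 -0.4  0.6] ft0.7 w0.0191
arc 147.9 False t22.82 p [ 0.448  -0.2073  0.166 ] th147.85 r0.0820 yaw147.6 f [0.1 0.2 0.7] ft-0.2 w0.0191
arc 155.8 False t23.17 p [ 0.4427 -0.2173  0.166 ] th155.74 r0.0820 yaw155.5 f [-0.7 -0.3  0.1] ft0.5 w0.0188
arc 163.6 False t23.51 p [ 0.4388 -0.2279  0.166 ] th163.63 r0.0820 yaw163.3 f [-0.
[... 434 characters left out ...]
65.1 f [ 0.7 -0.1  0.1] ft0.3 w0.0189
arc 203.1 False t25.22 p [ 0.442  -0.2831  0.166 ] th203.07 r0.0820 yaw-157.2 f [-0.1  0.7  0.6] ft-0.7 w0.0190
arc 211.0 False t25.56 p [ 0.4472 -0.2932  0.166 ] th210.96 r0.0820 yaw-149.3 f [ 0.4  1.  -0.8] ft-0.7 w0.0190
False
end t25.76 p [ 0.4472 -0.2932  0.1661] th210.94 r0.0820 yaw-149.1 f [-0.3 -0.2  0.2] ft0.0 w0.0191
grip t25.98 p [ 0.4471 -0.293   0.1662] th210.83 r0.0820 yaw-149.0 f [-2.7  2.8  4.6] ft-3.8 w0.0146
open t26.48 p [ 0.4472 -0.2933  0.166 ] th211.04 r0.0820 yaw-149.0 f [-1.2  0.4  1.2] ft-0.9 w0.0599
30.075
lever [[210.81 210.27 211.45 210.89 210.91 211.08]
 [210.09 209.83 210.05 210.31 210.49 210.62]] [210.90166667 210.23166667]
```

The lever measures 210.9° by its far edge and also by the TCP. The mark's far edge gives 211.2°, and its two-edge mean gives 210.6°. I'll check this by eye and confirm nothing else has moved.

```bash
python3 - <<'E'
from h import *
im=cv2.imread("pics/top4.png"); sc=robot.grab_frame("scene"); a=cv2.imread("pics/scene0.png")
o=np.zeros((600,800,3),np.uint8)
for q,x,y,k in((im[155:245,310:390],0,0,5),(sc[150:230,140:220],400,0,5)):
    q=cv2.resize(q,None,fx=k,fy=k,interpolation=2); o[y:y+q.shape[0],x:x+q.shape[1]]=q
o[450:600,:400]=cv2.resize(sc[180:230,285:385],None,fx=4,fy=3);cv2.imwrite("pics/c4.png",o)
d=cv2.absdiff(a,sc).max(2)>60; n,l,st,c=cv2.connectedComponentsWithStats(d.astype(np.uint8))
print([tuple(s) for s in st[1:] if s[4]>12])
b0=cv2.imread("pics/top0.png"); d=cv2.absdiff(b0,im).max(2)>60; n,l,st,c=cv2.connectedComponentsWithStats(d.astype(np.uint8)); print([tuple(s) for s in st[1:] if s[4]>12])
E
```

```text
[(np.int32(48), np.int32(0), np.int32(33), np.int32(30), np.int32(534)), (np.int32(80), np.int32(0), np.int32(12), np.int32(21), np.int32(152)), (np.int32(257), np.int32(0), np.int32(31), np.int32(11), np.int32(257)), (np.int32(294), np.int32(0), np.int32(2), np.int32(18), np.int32(25)), (np.int32(323), np.int32(0), np.int32(12), np.int32(27), np.int32(148)), (np.int32(354), np.int32(0), np.int32(17), np.int32(7), np.int32(91)), (np.int32(327), np.int32(11), np.int32(36), np.int32(33), np.int32(390)), (np.int32(257), np.int32(13), np.int32(42), np.int32(53), np.int32(1348)), (np.int32(320), np.int32(29), np.int32(7), np.int32(35), np.int32(100)), (np.int32(300), np.int32(33), np.int32(11), np.int32(54), np.int32(298)), (np.int32(319), np.int32(36), np.int32(3), np.int32(9), np.int32(19)), (np.int32(69), np.int32(38), np.int32(28), np.int32(19), np.int32(286)), (np.int32(341), np.int32(52), np.int32(5), np.int32(5), np.int32(19)), (np.int32(71), np.int32(58), np.int32(23), np.int32(4), np.int32(70)), (np.int32(228), np.int32(59), np.int32(13), np.int32(32), np.int32(251)), (np.int32(7
[... 2006 characters left out ...]
), np.int32(27), np.int32(199)), (np.int32(317), np.int32(258), np.int32(50), np.int32(12), np.int32(230)), (np.int32(411), np.int32(270), np.int32(10), np.int32(8), np.int32(46)), (np.int32(498), np.int32(284), np.int32(10), np.int32(4), np.int32(15)), (np.int32(180), np.int32(291), np.int32(115), np.int32(93), np.int32(6644)), (np.int32(463), np.int32(300), np.int32(9), np.int32(4), np.int32(21)), (np.int32(487), np.int32(311), np.int32(9), np.int32(7), np.int32(18)), (np.int32(380), np.int32(353), np.int32(125), np.int32(21), np.int32(220)), (np.int32(356), np.int32(356), np.int32(156), np.int32(28), np.int32(2262)), (np.int32(294), np.int32(372), np.int32(5), np.int32(12), np.int32(33))]
```

View pics/c4.png

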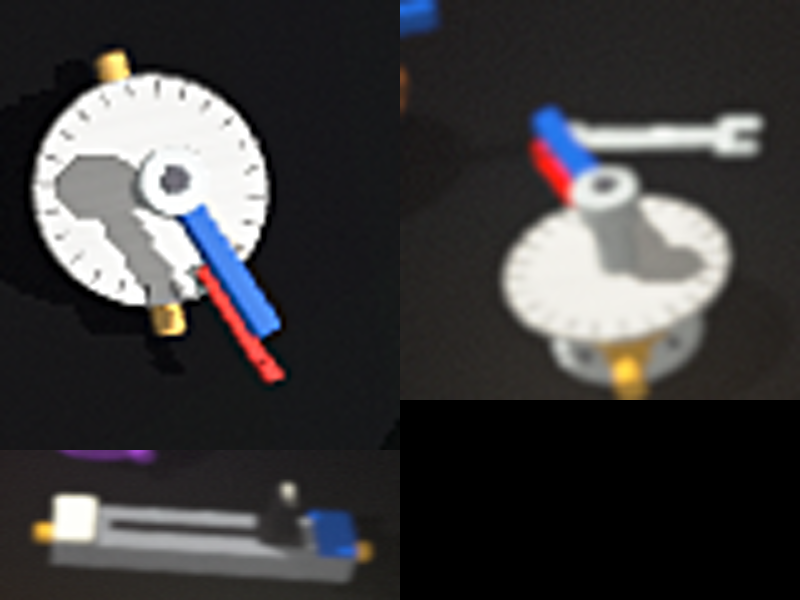

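The picture shows the lever (top crop (235,270)) over the red pointer with only the expected parallax, and the grip at the blue end. The difference image flags the wrench area, probably the arm's shadow. I'll check that, and get a second opinion on the angle from the scene camera.

```bash
python3 - <<'E'
from h import *
sc0=cv2.imread("pics/scene3.png"); sc=np.mean([robot.grab_frame("scene") for _ in range(4)],0).astype(np.uint8)
for f in("top0","top3","top4"):
    m=mask(cv2.imread(f"pics/{f}.png"),"white",(305,245,375,280)); v,u=np.nonzero(m); print(f,"wrench",u.mean().round(1),v.mean().round(1),u.min(),u.max(),len(u))
for f,i in(("scene0",cv2.imread("pics/scene0.png")),("now",sc)):
    m=mask(i,"white",(168,168,214,184)); v,u=np.nonzero(m); print(f,u.max(),v[u>200].mean())
e=edge(sc,0,.121,.008,np.arange(.05,.1,.01),"scene");print("lever scene",e.T)
e=edge(sc0,2,.070,.004,np.arange(.08,.121,.01),"scene");print("mark scene",e.T)
for f,col,z,box in(("top3","red",.070,(340,190,385,245)),("top4","blue",.121,(340,180,385,245))):
    m=mask(cv2.imread(f"pics/{f}.png"),col,box); v,u=np.nonzero(m); p=toplane("top",np.c_[u,v],z); r=np.hypot(*(p-AX).T); m[v[r>.118],u[r>.118]]=0
    b=bar("top",m,z); print(f,np.degrees(np.arctan2(b[1][1],b[1][0]))%180+180, np.degrees(np.arctan2(*(b[0]-AX)[::-1]))%360)
E
```

```text
top0 wrench 340.7 262.8 316 367 296
top3 wrench 340.4 262.9 316 367 311
top4 wrench 340.4 262.9 316 367 310
scene0 210 176.57142857142858
now 211 176.5735294117647
lever scene [[217.33 216.26 215.75 214.67 213.31]
 [211.67 212.94 212.25 211.03 210.29]]
mark scene [[213.44 212.65 212.31 212.52 212.39]
 [212.26 209.75 208.39 208.78 209.81]]
top3 210.99511180302514 210.24579745634244
top4 212.782717450955 209.95295669118335
```

The wrench hasn't moved (same pixels within 0.3 in three top views). Lever and mark agree within about 0.3° by edges and by centroids, so I'm handing in.

```bash
python3 -c "
from plant import robot
print(robot.job_done(), robot.observe()['time'])"
```

```text
the job is handed in; nothing more can be done
the job is handed in; nothing more can be done
```

I handed the job in with all three steps done in the order asked, after about 30 s of robot time (limit 72 s); no verdict is reported.

- **Valve shut:** I turned the blue lever clockwise until it was hard against its stop, where it held still under about 31 N. The lever then read about 100.5°.
- **Selector moved:** With the valve still shut, I pushed the grip to the blue end until it stopped under about 26 N. That puts the grip centre about 60 mm from the housing centre towards the blue end, where the end stop should be. The camera shows it against the blue cap.
- **Valve reopened:** I turned the lever counter-clockwise to the red pointer, closed the gripper on it briefly to centre it, then let go and moved clear.

**Final angle checks (overhead camera):**

| Check | Lever | Red pointer |
|---|---|---|
| Far edge | 210.9° | 211.3° |
| Centroid | 210.0° | 210.2° |

The gripper's own position also put the lever at 210.9°. So the lever sits within about 0.4° of the pointer, possibly slightly short of it.

**Checks that disagreed:** Fitting a line along each bar in the overhead view put the lever about 1.8° past the pointer, on short bars only a few pixels wide. The scene camera's edge angles scattered by several degrees, so I did not rely on them.

**Bystanders:** The before-and-after pictures showed a change around the wrench. I rechecked it and it had not moved; the arm's shadow is the likely cause. I saw no sign that any other bystander had moved, but the arm hid part of the overhead view and I did not measure the others one by one.

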